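Slide a filter element home under the airbox spring

ROBOT

A 6-joint arm with a two-finger parallel gripper is mounted at the origin on the work surface. World frame = base frame: x ahead of the robot, y to its left, z up, the work surface at z = 0. Lengths are in m, angles in degrees, forces in N, time in s.
With the tool pointing down it reaches from about 0.4 to 0.825 m from the base axis. Payload 7 kg.
Tool frame: the origin (TCP) lies midway between the tips of the shut fingers; the grasp point (between the pads) lies 19 mm behind it; z points along the fingers, y is the line along which they close (so a half turn about z gives the same grasp; the last joint's range is limited). The gripper opens to 88 mm and grips with 3 to 60 N. Pads are 19 mm wide; open, the fingers measure 130 mm over their backs; the gripper's body (78 mm by 193 mm) begins 47 mm behind the grasp point.
Start: joints at [89.502, 20.546, 0.682, 0, -70.136, -16.507], TCP at [0.197, 0.645, 0.227] pointing down, gripper open.
Joint ranges: [-176.03, 176.03], [-82.01, 121.73], [-58.28, 71.71], [-173.87, 95.51], [-174.79, -0.11], [-173.66, 173.66]. Speed limits (degrees/s): [136.94, 136.94, 172.46, 180, 180, 180].

INTERFACE

Orientations are given as a 3x3 rotation matrix whose columns are the frame's x, y, z axes.
In Python, from rig import robot gives the robot as it stands. Calls block until the motion is done:
- robot.goto(position, orientation): joint-space move of the TCP to a pose.
- robot.servo_line(position, ori=None, speed=0.15): straight line of the TCP; ori=None keeps the orientation; speed is the mean speed in m/s.
- robot.movej(angles): joint-space move.
- robot.move_gripper(opening): opening from 0.0 (shut) to 1.0 (fully open); the grip force is fixed at half the most; returns when the fingers have stopped.
- robot.dwell(seconds).
- robot.ik(position, orientation): joint angles nearest the present ones, or None.
- robot.grab_frame(name): name is "side" or "top" or "wrist"; returns (picture, depth): 400x640x3 uint8, red, green, blue; 400x640 float32, m along the optical axis (not along the pixel's ray), 0 where there is no reading.
- robot.camera_info(name): a dict with "vfov" (degrees; the focal length in pixels is half the picture's height over the tangent of half this angle, whatever the lens; pixels are square), "cx", "cy" (the principal point, pixels), "view" (4x4, takes a point from world to camera coordinates); the wrist camera has in their place "T_tool_cam" (4x4, takes a point from camera to tool coordinates, whose origin is the TCP and whose axes are the flange's). Camera axes: x right, y down, z forward; pixel columns grow to the right and rows downward; lengths in m; the calibration is good to about 2 mm. A picture is of the moment at which its call begins: read the wrist's pose just before it. camera_info takes no time and is no camera call.
A pose or a line that the arm cannot do raises robot.Unreachable and nothing moves.
- robot.job_done(): hands the job in; it is judged then, once.
Readings, each from a call of its own:
- robot.read_t(): time.
- robot.read_qpos(): joint angles.
- robot.read_qvel(): joint speeds.
- robot.read_effort(): joint torques, N m.
- robot.read_position(): TCP position.
- robot.read_tcp_rot(): TCP orientation.
- robot.read_force(): force on the tool from outside, world axes, zero at the start.
- robot.read_ft_torque(): the same for the moment, N m.
- robot.read_grip_width(): opening from 0.0 (shut) to 1.0 (fully open).
- robot.read_finger_force(): force on a finger pad.
Only numpy, scipy, OpenCV 4.12 (cv2) and the standard library are available. Lean on these libraries where they do the work, as an engineer would, in place of code of your own. Each camera call takes 0.05 s, during which the arm holds its last target. There are 200 camera calls.

TASK

Fit the air filter element into the open airbox: with the fingertips press the element down hard into its springy sealing frame and, keeping it pressed, slide it forward under the curled end of the leaf spring until its nose meets the end wall, then take the hand away so that the spring alone holds it. Do not lift the element, do not touch the spring, and leave everything round about where it is.

Things in the scene. Friction and masses are not known exactly. Their poses are not given: they have to be found in the camera images.
- airbox: lower half of a black plastic airbox, 305 x 134 mm, bolted with its 190 mm wide steel plate to the bench; open on top and at its -x end. Origin on the table, on the channel's centre line; x is the direction in which the element slides home, z up. The channel's hard deck is 45 mm above the table; its guide walls, 107 mm apart, rise to 70 mm. Element fully home: its origin at x = +45 mm in this frame
- stop (a point): foot of the end wall against which the element's nose stops, on the centre line: 120 mm along the airbox's x axis, 45 mm above the table. The wall and the block behind it, which carries the spring, are 82 mm high
- seal (a joint): how far the greased, slippery rubber sealing frame in the channel (two runners on which the element lies) is pressed down, m: 0 = free, its top 53 mm above the table; 0.008 = down on the deck. It sinks level wherever the element is pressed. It begins to give at about 3 N on the element, takes about 12 N for 0.005 and 17 N for 0.008
- element: grey panel air filter element, 150 (x) x 104 (y) x 30 (z) mm, about 0.25 kg, paper pleats on top, lying loose and level on the sealing frame between the guide walls, its nose 10 to 40 mm short of the spring's free end. Origin at the centre of its underside; x points from its tail to its nose (towards the end wall). A grip rib 6 mm thick, 64 mm wide and 10 mm high stands across its top, centred 34 mm behind the origin
- tail_pad (a point): centre of the flat pad on the element's top between its tail edge and the rib: 56 mm behind the element's origin, 30 mm above its underside; the pad is 38 mm long (x) and 104 mm wide (y). Here a fingertip presses; pushing forward it grips by friction, and can also come to bear on the rib
- nose (a point): middle of the element's top front edge, 75 mm ahead of the element's origin and 30 mm above its underside; with the sealing frame free it is 83 mm above the table, pressed right down 75 mm
- leaf: steel leaf spring, 36 mm wide, clamped on the block ahead of the end wall; origin at the clamp, 86 mm above the table, 150 mm along the airbox's x axis. It runs back towards the element and down, is lowest (underside 74 mm high) 22 mm before the end wall, then curls up to its free end. It gives upwards with 2.5 N per mm. Released when home, the element bears up against it with about 10 N
- lip (a point): middle of the leaf spring's free end: 79 mm above the table at rest, 76.5 mm along the airbox's x axis. An element pressed down less than 4 to 5 mm butts against it and jams; pressed down 6 to 8 mm it passes
- cover: black airbox cover, 200 x 126 x 40 mm, lying beside the airbox; leave alone
- spanner: steel spanner lying beside the airbox; leave alone
- screwdriver: screwdriver lying beside the airbox; leave alone
- grease: small jar of grease, 58 mm across, 55 mm high, beside the airbox; leave alone
- barrel: finned aluminium engine cylinder, 116 x 110 x 100 mm; leave alone
- piston: aluminium piston, 58 mm across, 56 mm high; leave alone
- oil_can: green oil tin, 95 x 60 x 142 mm; leave alone
- mug: white mug, 82 mm across, 95 mm high; leave alone
Mind the look-alikes: they are no part of the job. What is shaped like the element but pink or purple is not meant.

How it is judged (in metres and radians):
On the way, in this order (a step that is already met when the one before it is completed fails the run):
1. the element is pressed down into the sealing frame while its nose is still short of the spring or just at its curled end (value of joint seal above 0.003 m and x of element in the frame of airbox below 0.014 m), for 0.05 s.
2. the element slides under the spring while the hand bears on it (x of element in the frame of airbox above 0.018 m and contact force between the fingers and element above 4 N and z of element in the frame of airbox below 0.0515 m), for 0.05 s.
At the end, for the whole second after the job is handed in: The element lies at rest under the leaf spring, its nose within 5 mm of the end wall, level, still pressed at least 2 mm into the sealing frame, and the spring bears on it with more than 3 N; the hand is away (x of element in the frame of airbox above 0.04 m and z of element in the frame of airbox between 0.043 and 0.0515 m and angle between element's own z axis and vertical below 0.06 rad and contact force between leaf and element above 3 N and linear speed of element below 0.01 m/s and value of joint seal above 0.002 m); the robot touches nothing.
It fails at once if the element is lifted more than 5 mm or tipped up (z of element in the frame of airbox above 0.058 m or angle between element's own z axis and vertical above 0.2 rad).
It fails at once if the hand or arm bears on the leaf spring (contact force between any of the fingers, the arm and leaf above 1 N).
It fails at once if a thing standing round about is moved more than 20 mm (distance of any of cover, spanner, screwdriver, grease, barrel, piston, oil_can, mug from where it was at the start of the episode above 0.02 m).
It also fails if it takes over 42 s, if anything falls off the work surface, if the arm or the gripper's body presses on something with over 40 N, if the wrist force passes 120 N, or if a joint passes its speed limit or range.

## Working session

There is one attempt and no reset: what is moved stays moved. The work goes in short steps, each a Python script; the robot and the scene stay as the last script left them, time stands still between calls to the robot, and variables do not carry over. Pictures are saved under pics/ and viewed, at most 10 in all, crops included, and the job is handed in when it is done.

```bash
mkdir -p pics; ls
python3 - <<'E'
from rig import robot
import cv2,numpy as np
for n in("top","side"):
    p,d=robot.grab_frame(n); np.savez(f"{n}.npz",p=p,d=d)
    cv2.imwrite(f"pics/{n}0.png",p[:,:,::-1]); c=robot.camera_info(n); print(n,c)
    print((d==0).mean(), d[d>0].min(), d.max())
print(robot.read_t(),robot.read_tcp_rot(),robot.read_force())
E
```

```text
pics
top {'vfov': 56.836866520905424, 'cx': 320.2754484446066, 'cy': 201.8025381996392, 'view': array([[-0.01313372, -0.99986143, -0.01022866,  0.02616457],
       [-0.99009171,  0.01443431, -0.1396784 ,  0.5506045 ],
       [ 0.13980669,  0.00829282, -0.99014409,  1.08487495],
       [ 0.        ,  0.        ,  0.        ,  1.        ]])}
0.00403515625 0.6662568 2.1138759
side {'vfov': 54.50517744000454, 'cx': 321.90302828254903, 'cy': 205.38796199668633, 'view': array([[ 0.8973975 , -0.44082475, -0.01874214, -0.49044347],
       [-0.25758496, -0.48893811, -0.83342037,  0.23495377],
       [ 0.35822858,  0.75273705, -0.55232166,  1.23637736],
       [ 0.        ,  0.        ,  0.        ,  1.        ]])}
0.0040546875 0.66137266 3.8488646
0.1 [[ 9.56241947e-01 -2.92576907e-01 -3.05373372e-04]
 [-2.92577035e-01 -9.56240848e-01 -1.45594872e-03]
 [ 1.33966480e-04  1.48158447e-03 -9.99998893e-01]] [ 0.37674654 -0.28481423 -0.50701372]
```

View pics/top0.png

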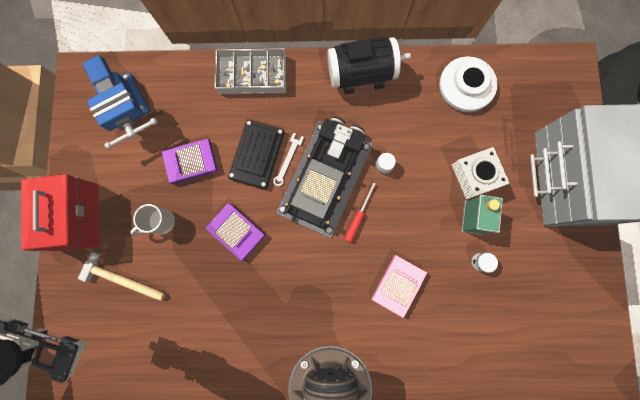

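View pics/side0.png

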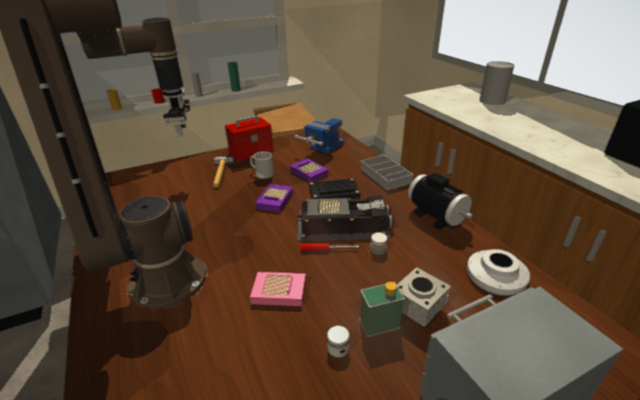

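The top view shows the airbox at px (325,178), with the element's pleats at (319,186) and the spring and block end at (342,138), so it slides up the image and slightly right. The pink and purple ones are decoys. Next I locate it roughly and take a wrist view from above.

```bash
cat > h.py <<'E'
from rig import robot
import numpy as np, cv2
def cam(n):
    c=robot.camera_info(n); f=200/np.tan(np.radians(c["vfov"]/2)); return c,f
def pose(n):
    c,f=cam(n)
    if n=="wrist":
        T=np.eye(4);T[:3,:3]=robot.read_tcp_rot();T[:3,3]=robot.read_position();M=T@c["T_tool_cam"]
    else: M=np.linalg.inv(c["view"])
    return M,f,c["cx"],c["cy"]
def ray(P,u,v,z):
    "pixels to world points on plane z"
    M,f,cx,cy=P; u=np.atleast_1d(u);v=np.atleast_1d(v)
    d=np.stack([(u-cx)/f,(v-cy)/f,np.ones(len(u))],1)@M[:3,:3].T
    o=M[:3,3]; return o+d*((z-o[2])/d[:,2])[:,None]
def cloud(P,dep):
    M,f,cx,cy=P; v,u=np.mgrid[:400,:640]
    return np.stack([(u-cx)/f*dep,(v-cy)/f*dep,dep],2)@M[:3,:3].T+M[:3,3]
E
python3 - <<'E'
from h import *
P=pose("top")
for u,v,z in[(319,186,.083),(342,138,.09),(304,222,.02),(328,235,.02)]: print(ray(P,u,v,z))
d=np.load("top.npz")["d"]; C=cloud(P,d)
for u,v in[(319,186),(308,205),(342,138),(450,250)]: print(C[v,u])
p=ray(P,325,165,.08)[0]; a=ray(P,342,138,.09)[0]-ray(P,319,186,.083)[0]; print(np.degrees(np.arctan2(a[1],a[0])))
print(robot.camera_info("wrist"))
q=robot.read_qpos(); print(q)
E
```

```text
[[0.59159401 0.02129484 0.083     ]]
[[ 0.73413913 -0.04894185  0.09      ]]
[[0.49169598 0.06946398 0.02      ]]
[[ 0.45090543 -0.0035387   0.02      ]]
[0.59086128 0.02125009 0.08695815]
[0.5356091  0.05403827 0.08424431]
[ 0.73570805 -0.04920996  0.08510698]
[ 0.40076807 -0.37971855 -0.00367259]
-26.230989948604464
{'vfov': 64.63712995231924, 'cx': 314.87167945673053, 'cy': 204.3478588402225, 'T_tool_cam': array([[ 5.19260342e-04, -9.51542117e-01, -3.07518016e-01,
         8.46407033e-02],
       [ 9.99999852e-01,  5.44614258e-04,  3.37170855e-06,
        -5.94596205e-04],
       [ 1.64270374e-04, -3.07517973e-01,  9.51542258e-01,
        -1.58662183e-01],
       [ 0.00000000e+00,  0.00000000e+00,  0.00000000e+00,
         1.00000000e+00]])}
[ 8.95008498e+01  2.05873717e+01  6.38873049e-01 -1.78301751e-02
 -7.01350713e+01 -1.65070871e+01]
```

```bash
cat >> h.py <<'E'
def R(yaw):
    c,s=np.cos(np.radians(yaw)),np.sin(np.radians(yaw)); return np.array([[c,s,0],[s,-c,0],[0,0,-1.]])
E
python3 - <<'E'
from h import *
robot.goto([.60,.01,.25],R(-25)); robot.move_gripper(0.0)
P=pose("wrist"); p,d=robot.grab_frame("wrist"); np.savez("w1.npz",p=p,d=d,M=P[0],k=P[1:])
cv2.imwrite("pics/w1.png",p[:,:,::-1]); print(robot.read_t(),robot.read_position(),robot.read_qpos(),robot.read_force())
E
```

```text
4.2333 [0.60001663 0.0100005  0.24999233] [ 1.95950205e+01  1.27343115e+01 -7.13573170e+00  9.76093466e-04
 -7.01285236e+01  4.54059082e+01] [-0.02612674 -0.00281104  1.35341593]
```

View pics/w1.png

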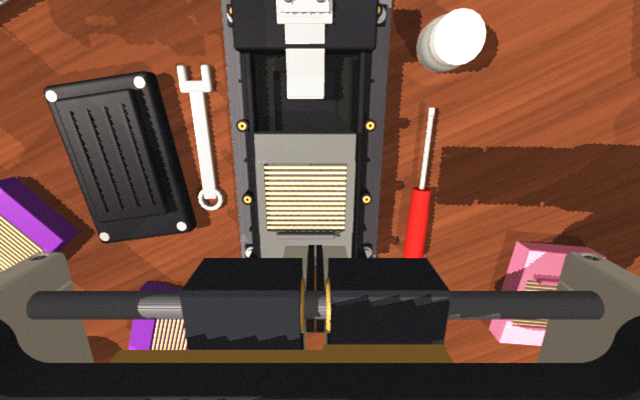

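The wrist view shows the element's nose edge at row 134 (cols 255–355), pleats in rows 165–230 and the rib at row 235. The white leaf's free end is at (305,98) and the end wall at about row 50. The yaw looks nearly aligned. Next I measure it.

Run:
```python
from h import *
w=np.load("w1.npz"); p=w["p"].astype(int); P=(w["M"],*w["k"])
C=cloud(P,w["d"])
g=p[145:155,258:352].reshape(-1,3); print("elem rgb",np.median(g,0), "z",np.median(C[140:158,262:350,2]), "tab z",np.median(C[180:190,110-60+400:470,2]))
# nose edge: per column row where brightness rises, 110..160
gray=p.mean(2); ed=[]
for u in range(262,350,3):
    col=gray[115:150,u]; j=np.argmax(np.diff(col)); ed.append((u+.5,115+j+1))
ed=np.array(ed); e=ray(P,ed[:,0],ed[:,1],.083)
# side edges, rows 140..225
L=[];Rr=[]
for v in range(140,225,3):
    row=gray[v]; L.append((243+np.argmax(np.diff(row[243:265]))+1,v+.5)); Rr.append((345+np.argmin(np.diff(row[345:368]))+1,v+.5))
fit=lambda q:cv2.fitLine(q[:,:2].astype(np.float32),cv2.DIST_HUBER,0,.001,.001).ravel()
print(np.array(L)[:,0],np.array(Rr)[:,0],ed[:,1])
for q in(ray(P,*np.array(L).T,.083),ray(P,*np.array(Rr).T,.083),e):
    f=fit(q); print(f, np.degrees(np.arctan(f[1]/f[0])), q.mean(0))
# leaf
m=(p.min(2)>170); m[:, :280]=0; m[:,332:]=0; m[110:]=0
v,u=np.nonzero(m); lo=[v[u==c].max() for c in range(290,322)]; print("lip rows",lo)
rows=range(60,95,4); print("leaf cols",[(u[v==r].min(),u[v==r].max()) for r in rows])
lip=ray(P,305.5,np.median(lo)+1,.079); print("lip",lip)
ye=(abs(p-[230,180,60]).max(2)<60)|((p[:,:,0]-p[:,:,2]>80)&(p[:,:,1]>140)); 
n,_,st,ce=cv2.connectedComponentsWithStats(ye.astype(np.uint8))
for i in range(1,n):
    if 15<st[i,4]<300: 
        a,b=ce[i]; print(ce[i].round(1),st[i,4],C[int(b),int(a)].round(4))
```

```text
elem rgb [168. 162. 152.] z 0.08354963009157784 tab z 0.000571106261596066
[254. 254. 254. 255. 255. 255. 255. 255. 255. 264. 256. 256. 256. 256.
 256. 256. 257. 257. 257. 244. 244. 257. 258. 258. 258. 258. 258. 259.
 259.] [356. 356. 356. 356. 356. 356. 355. 356. 356. 356. 356. 355. 355. 355.
 355. 355. 355. 355. 346. 354. 354. 354. 354. 354. 354. 354. 354. 354.
 353.] [134. 134. 134. 134. 134. 134. 134. 134. 134. 134. 134. 134. 134. 134.
 134. 134. 134. 134. 134. 134. 134. 134. 134. 134. 134. 134. 134. 134.
 134. 134.]
[ 0.90536875 -0.4246263   0.6332395   0.06364807] -25.12701 [0.62938923 0.06620934 0.083     ]
[ 0.9097922  -0.41506407  0.5865596  -0.0297745 ] -24.52335 [ 0.58516202 -0.02878655  0.083     ]
[ 0.4221081   0.9065455   0.64979696 -0.01088424] 65.03224 [ 0.65299427 -0.00401748  0.083     ]
lip rows [np.int64(98), np.int64(98), np.int64(98), np.int64(98), np.int64(98), np.int64(98), np.int64(98), np.int64(98), np.int64(98), np.int64(98), np.int64(98), np.int64(98), np.int64(98), np.int64(98), np.int64(98), np.int64(98), np.int64(98), np.int64(98), np.int64(98), np.int6
[... 882 characters left out ...]
4  0.0714]
[283. 206.] 29 [0.5937 0.0522 0.0801]
[335.  211.1] 19 [0.5645 0.0029 0.0806]
[305.5 216. ] 78 [0.5733 0.0352 0.0809]
[306. 221.] 77 [0.5676 0.0367 0.0814]
[  6.3 229.2] 25 [0.7042 0.4047 0.028 ]
[ 24.9 239.1] 102 [0.6832 0.3933 0.0278]
[306. 226.] 75 [0.563  0.0388 0.0835]
[ 15.3 244.9] 137 [0.6825 0.4051 0.0312]
[  3.9 236.3] 16 [0.6981 0.4134 0.0295]
[ 21.2 241.2] 26 [0.6826 0.3995 0.0272]
[  8.2 254.2] 129 [0.675  0.4257 0.0293]
[  4.3 262.9] 19 [0.668  0.4411 0.0274]
[537.6 285.8] 74 [ 0.3291 -0.202   0.0268]
[327.7 308. ] 193 [ 0.6284 -0.0061  0.3367]
[529.7 289.7] 23 [ 0.3299 -0.1893  0.0294]
[524.9 322.7] 79 [ 0.2762 -0.1711  0.027 ]
[182.5 340.5] 19 [0.4597 0.2898 0.0311]
```

```bash
cat >> h.py <<'E'
Y=-24.9; ax=np.array([np.cos(np.radians(Y)),np.sin(np.radians(Y)),0]); ay=np.array([-ax[1],ax[0],0])
S0=.468; LAT=.2727          # finger contact along / across the channel, world projections
def at(s,z): return s*ax+LAT*ay+[0,0,z]
def F(n=4):
    r=[]
    for _ in range(n): robot.dwell(.02); r.append(robot.read_force())
    f=np.mean(r,0); return np.array([f@ax,f@ay,f[2]])
E
python3 - <<'E'
from h import *
robot.goto(at(S0,.12),R(Y)); robot.servo_line(at(S0,.090),speed=.08)
f0=F(); print(robot.read_t(),robot.read_position(),f0); np.save("f0.npy",f0)
z=.090
while z>.070:
    z-=.0015 if z>.086 else .001; robot.servo_line(at(S0,z),speed=.03); f=F()-f0
    print(round(z,4),robot.read_position()[2].round(4),f.round(1),round(robot.read_t(),2))
    if f[2]>20: break
E
```

```text
5.475 [0.53995018 0.05034171 0.09057277] [0.2112347  0.04417295 0.225302  ]
0.0885 0.0887 [ 0.  -0.3  0.1] 5.79
0.087 0.087 [-0.2 -0.1  0. ] 6.11
0.0855 0.0854 [-0.2  0.2 -0.1] 6.42
0.0845 0.0845 [-0.   0.3  0.4] 6.74
0.0835 0.0835 [-0.5 -0.2 -0.4] 7.06
0.0825 0.0828 [-1.6 -0.3  3.3] 7.38
0.0815 0.0818 [-1.8 -0.7  5.1] 7.69
0.0805 0.0809 [-2.6 -0.7  6.6] 8.01
0.0795 0.0801 [-2.8 -1.4  7.8] 8.32
0.0785 0.0793 [-3.5 -1.1  9.6] 8.64
0.0775 0.0784 [-3.9 -1.1 10.7] 8.96
0.0765 0.0776 [-4.1 -1.7 12.2] 9.28
0.0755 0.0767 [-4.6 -1.6 14.1] 9.59
0.0745 0.0759 [-5.5 -1.9 15.5] 9.91
0.0735 0.0753 [-5.8 -2.4 18.6] 10.22
0.0725 0.0752 [-9.4 -3.3 27.8] 10.54
```

Run:
```python
from h import *
f0=np.load("f0.npy"); z=.0727; s=S0; print(robot.read_position()@ax, robot.read_position()@ay)
while s<S0+.095:
    s+=.005; robot.servo_line(at(s,z),speed=.03); f=F(2)-f0; p=robot.read_position()
    print(round(s-S0,4),(p@ax-S0).round(4),p[2].round(4),round(z,4),f.round(1),round(robot.read_t(),2))
    z+=float(np.clip((f[2]-24)*1e-4,-.0006,.0006))
    if f[0]<-22 or f[2]>45: break
P=pose("wrist"); p,d=robot.grab_frame("wrist"); np.savez("w2.npz",p=p,d=d,M=P[0],k=P[1:]); cv2.imwrite("pics/w2.png",p[:,:,::-1])
```

```text
0.4684956671579096 0.27304531038371865
0.005 0.0052 0.0752 0.0727 [-11.   -2.5  26.7] 10.89
0.01 0.0103 0.0752 0.073 [-9.1 -2.5 24. ] 11.24
0.015 0.0152 0.0752 0.073 [-10.5  -2.1  23.4] 11.59
0.02 0.0202 0.0752 0.0729 [-9.  -1.6 23.7] 11.94
0.025 0.0253 0.0752 0.0729 [-9.7 -1.6 22.9] 12.29
0.03 0.0302 0.0752 0.0728 [-10.2  -2.1  24.3] 12.64
0.035 0.0353 0.0752 0.0728 [-8.9 -1.6 23.4] 12.99
0.04 0.0403 0.0752 0.0727 [-9.3 -1.8 23.4] 13.34
0.045 0.0453 0.0752 0.0727 [-9.5 -1.9 23.7] 13.69
0.05 0.0503 0.0752 0.0727 [-9.3 -2.1 23.5] 14.04
0.055 0.0543 0.0752 0.0726 [-14.2  -0.6  27.2] 14.39
0.06 0.059 0.0752 0.0729 [-14.8   0.   25.5] 14.74
0.065 0.0644 0.0752 0.0731 [-12.3  -0.6  22.6] 15.09
0.07 0.0694 0.0752 0.0729 [-12.4  -1.2  23.8] 15.44
0.075 0.0744 0.0752 0.0729 [-11.9  -0.7  23.2] 15.79
0.08 0.0783 0.0752 0.0728 [-17.7   0.1  28.3] 16.14
0.085 0.0801 0.0752 0.0733 [-31.9   2.8  34.4] 16.49
```

View pics/w2.png

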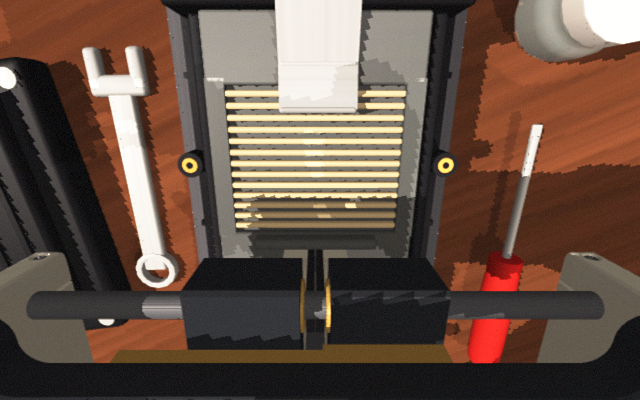

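The element is under the leaf, whose free end is at (318,108), and its nose is at the end wall near row 10. The forward force rose sharply, so it is home. I'll relieve the push and lift straight off.

Run:
```python
from h import *
f0=np.load("f0.npy"); s=S0+.0815
robot.servo_line(at(s,.0735),speed=.03); print(F(2)-f0,robot.read_position()@ax-S0)
for z in(.076,.079,.083,.088):
    robot.servo_line(at(s-.0005,z),speed=.03); print(z,robot.read_position()[2],(F(2)-f0).round(1))
robot.servo_line(at(s-.002,.11),speed=.08); robot.servo_line(at(s-.01,.20),speed=.12)
robot.dwell(.3); print(F(2)-f0)
P=pose("wrist"); p,d=robot.grab_frame("wrist"); np.savez("w3.npz",p=p,d=d,M=P[0],k=P[1:]); cv2.imwrite("pics/w3.png",p[:,:,::-1])
C=cloud(P,d); m=(abs(C[:,:,2]-.077)<.008)
print(robot.read_t())
# element height, rear grey strip and pleat profile along the channel
al=C@ax; la=C@ay-LAT
for a in np.arange(.50,.70,.01):
    q=(abs(al-a)<.005)&(abs(abs(la)-.035)<.01)&(C[:,:,2]<.12); print(round(a-.551,3),np.median(C[q][:,2]).round(4) if q.sum()>20 else None,end="; ")
```

```text
[-14.72673441   0.21694575  21.5279685 ] 0.07988284018830855
0.076 0.07671900080710257 [-9.4 -0.2 12.4]
0.079 0.07853732006927122 [-7.   0.9  3.8]
0.083 0.082074865108449 [-5.4  0.3 -2.8]
0.088 0.08838616816274035 [-1.7 -0.4 -0.5]
[-0.69022056  0.1924932  -0.50975958]
19.7833
-0.051 0.0482; -0.041 0.0485; -0.031 0.0793; -0.021 0.0793; -0.011 0.0794; -0.001 0.0793; 0.009 0.0795; 0.019 0.078; 0.029 0.0777; 0.039 0.078; 0.049 0.0783; 0.059 0.0778; 0.069 0.0778; 0.079 0.0777; 0.089 0.0786; 0.099 0.0791; 0.109 0.0792; 0.119 0.0795; 0.129 0.0826; 0.139 0.0826;
```

View pics/w3.png

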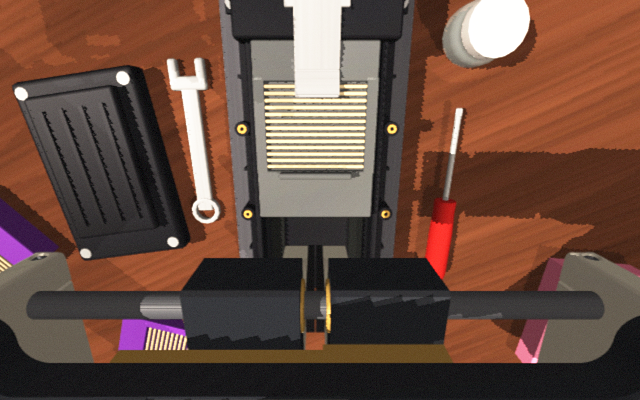

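The hand is clear and the element sits under the leaf: tail edge at row 216, nose near row 40, block edge near row 37. I'll check the gap numerically, then hand in.

Run:
```python
from h import *
w=np.load("w3.npz"); P=(w["M"],*w["k"]); g=w["p"].mean(2)
print(np.median(g[28:52,265:285],1).astype(int), np.median(g[208:224,280:350],1).astype(int))
r=lambda u,v,z:ray(P,u,v,z)[0]@ax
for v in(36,37,38,39,40,41): print(v,"nose",(r(280,v,.0793)-.551).round(4),"block edge",(r(280,v,.082)-.551).round(4))
for v in(215,216,217): print(v,"tail",(r(316,v,.0793)-.551+.075).round(4))
print("lip",(r(318,97,.083)-.551).round(4))
```

```text
[ 48  50  47  50  48  49  48  38  32  25  18  34  91 132 140 139 140 139
 139 140 139 139 141 138] [150 151 151 151 151 151 152 149 123  52  42  44  44  45  45  44]
36 nose 0.1227 block edge 0.1222
37 nose 0.122 block edge 0.1215
38 nose 0.1213 block edge 0.1208
39 nose 0.1205 block edge 0.1201
40 nose 0.1198 block edge 0.1194
41 nose 0.1191 block edge 0.1187
215 tail 0.0473
216 tail 0.0463
217 tail 0.0453
lip 0.077
```

```bash
python3 -c "
from rig import robot
print(robot.job_done(), robot.read_t())"
```

```text
the job is handed in; nothing more can be done
the job is handed in; nothing more can be done
```

The element is pressed home under the leaf spring and the job is handed in. The last wrist view put its nose about 1 mm from the end wall, with the element level and sunk about 4 mm into the seal, and the hand clear. No verdict was returned.

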